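# Find the unlatched lid of the nail-tip box and hold it open

### The job

Press the release button of the nail-tip box fully down and let it come up again: this unlatches one of the three lids. Then, with your fingertips, tap down on the top of the grip tab of each lid in turn, starting with the lid farthest from the button and ending with the nearest, to find the one that gives. Take that lid by its grip tab, lift it to at least 45 degrees and finish while still holding it open, with the other lids shut and the other things on the desk left where they are.

Things in the scene. Friction and masses are not known exactly. Their poses are not given: they have to be found in the camera images.
- tipbox: the white nail-tip box, fixed to the desk: 126 mm deep (x), 320 mm long (y), 56 mm high without lids; origin under its middle on the desk (front wall at x = -67 mm, back at +59 mm), z up, x away from the robot at yaw 0. Three bays with hinged lids in a row along y (middles at y = +116, +28 and -60 mm), the button on the block at its -y end
- button_top (a point): middle of the top of the release button, a white round cap 26 mm across standing 10 mm proud of a grey collar 40 mm across; top 76 mm above the desk when up. A spring of 1 N at first, about 3.5 N fully down, plus about 0.5 N of drag from the mechanism at the first press
- button (a joint): travel of the release button in m: 0 up, 0.007 fully down (it springs back). Until it has been pressed fully down once all three lids are latched; after that one lid stays unlatched, drawn anew each time, the other two stay latched and cannot be lifted
- lid_far_tab (a point): top middle of the grip tab of the lid farthest from the button: an upright white block 14 mm wide (along the box's y), 18 mm deep (x) and 34 mm tall above the lid's top face, at the lid's front edge, fixed to the lid; tab top 95 mm above the desk when shut. The tab middle is 103 mm in front of the hinge line (towards -x) and its top 39 mm above it; pinched across its width it can pivot between the pads as the lid opens
- lid_far_hinge (a point): point on this lid's hinge line (along the box's y) in the middle of the lid's width, at the back of the box, 56 mm above the desk; z of this frame is the lid's normal
- lid_far (a joint): angle of the lid farthest from the button (clear panel with white front strip, 112 x 84 x 5 mm, 90 g), in rad: 0 shut, growing as the front edge lifts, up to 1.3. A shut lid that is unlatched looks like the others, but its front edge gives about 6 mm (to -0.06 rad) when pressed down with 2 to 3 N and springs back; a latched lid gives less than 1.5 mm at 5 N. It falls shut by its weight and a light spring if let go
- lid_mid_tab (a point): top middle of the grip tab of the lid in the middle: an upright white block 14 mm wide (along the box's y), 18 mm deep (x) and 34 mm tall above the lid's top face, at the lid's front edge, fixed to the lid; tab top 95 mm above the desk when shut. The tab middle is 103 mm in front of the hinge line (towards -x) and its top 39 mm above it; pinched across its width it can pivot between the pads as the lid opens
- lid_mid_hinge (a point): point on this lid's hinge line (along the box's y) in the middle of the lid's width, at the back of the box, 56 mm above the desk; z of this frame is the lid's normal
- lid_mid (a joint): angle of the lid in the middle (clear panel with white front strip, 112 x 84 x 5 mm, 90 g), in rad: 0 shut, growing as the front edge lifts, up to 1.3. A shut lid that is unlatched looks like the others, but its front edge gives about 6 mm (to -0.06 rad) when pressed down with 2 to 3 N and springs back; a latched lid gives less than 1.5 mm at 5 N. It falls shut by its weight and a light spring if let go
- lid_near_tab (a point): top middle of the grip tab of the lid nearest to the button: an upright white block 14 mm wide (along the box's y), 18 mm deep (x) and 34 mm tall above the lid's top face, at the lid's front edge, fixed to the lid; tab top 95 mm above the desk when shut. The tab middle is 103 mm in front of the hinge line (towards -x) and its top 39 mm above it; pinched across its width it can pivot between the pads as the lid opens
- lid_near_hinge (a point): point on this lid's hinge line (along the box's y) in the middle of the lid's width, at the back of the box, 56 mm above the desk; z of this frame is the lid's normal
- lid_near (a joint): angle of the lid nearest to the button (clear panel with white front strip, 112 x 84 x 5 mm, 90 g), in rad: 0 shut, growing as the front edge lifts, up to 1.3. A shut lid that is unlatched looks like the others, but its front edge gives about 6 mm (to -0.06 rad) when pressed down with 2 to 3 N and springs back; a latched lid gives less than 1.5 mm at 5 N. It falls shut by its weight and a light spring if let go
- polish_a: dark blue nail-polish bottle, 30 x 30 x 42 mm with a thin black cap, 76 mm tall, beside the box at the end away from the button; origin under its middle; bystander, leave where it is
- polish_b: beige nail-polish bottle of the same shape, 76 mm tall, behind the box; origin under its middle; bystander, leave where it is
- cream_jar: round cream jar, 52 mm across and 45 mm tall, beside the box at the button end; origin under its middle; bystander, leave where it is
- buffer: grey nail buffer block, 95 x 27 x 27 mm, lying in front of the box; origin under its middle; bystander, leave where it is
- file_board: dark flat nail file, 175 x 26 x 6 mm, lying in front of the box; origin under its middle; bystander, leave where it is
- bead_bowl: small white bowl, 70 mm across and 30 mm tall, behind the box; origin under its middle; bystander, leave where it is
- dust_brush: dust brush 160 mm long, lying at the right of the desk; origin under its middle, handle along its -x; bystander, leave where it is

How it is judged:
By the outcome, as a careful person would: the job done as asked, in the order asked, and still so for the second after the job is handed in, while the arm keeps its last pose, push and grip.
It also fails if it takes over 48 s, if anything falls off the work surface, if the arm or the gripper's body presses on something with over 40 N, if the wrist force passes 120 N, or if a joint passes its speed limit or range.

### The arm

A 7-joint arm with a two-finger parallel gripper is mounted at the origin on the work surface. World frame = base frame: x ahead of the robot, y to its left, z up, the work surface at z = 0. Lengths are in m, angles in rad, forces in N, time in s.
With the tool pointing down it reaches from about 0.425 to 0.875 m from the base axis. Payload 4.7 kg.
Tool frame: the origin (TCP) lies on the centre line of the jaws, within the pads' length; the fingertips stand 11 mm ahead of it and the grasp point (between the pads) lies 8 mm behind it; z points along the fingers, y is the direction in which the jaws open and shut (so a half turn about z gives the same grasp; the last joint's range is limited). The gripper opens to 87 mm and grips with 3 to 60 N. Pads are 19 mm wide; open, the fingers measure 117 mm over their backs; the gripper's body (75 mm by 190 mm) begins 51 mm behind the grasp point.
Start: joints at [1.279, 0.321, -0.07, 1.45, 0.023, 1.371, -0.057], TCP at [0.196, -0.62, 0.234] pointing down, gripper open.
Joint ranges: [-2.86, 2.86], [-0.3, 2.09], [-1.38, 1.24], [0.06, 2.45], [-1.56, 4.7], [0.09, 2.05], [-2.69, 2.69]. Speed limits (rad/s): [2.57, 2.57, 3.14, 3.14, 3.14, 3.14, 3.14].

### API

Orientations are given as a unit quaternion [x, y, z, w].
In Python, from workcell import env gives the robot as it stands. The module is installed in compiled form; this text tells all that it offers.
- The arm moves only by the tool jog_arm, never from a script. Its argument "deltas" is a list of rows, each an object of numbers: "jaw": the finger opening in m, from 0 to 0.087; "x", "y", "z": the shift along the tool's x, y, z in m; "rx", "ry", "rz": the turn, a rotation vector about the tool's x, y, z in degrees. A call has 1 to 12 rows; each row is the pose to reach, as a shift and turn from the pose commanded when the call began, along the tool's axes at that moment; what a row does not reach only later rows make up. A row lasts 1/12 s, in which the tool goes at most 41.7 mm and 7.16 degrees, less where a joint would pass 70% of its speed; a pose out of reach is approached as far as the arm can. A call with a gripper value outside its range is refused whole. The fingers move at their own pace and stop on an object; "squeeze" is the grip in N (left out, the last holds). Time passes only in rows, so rows that repeat a pose let the fingers close. It gives the time, the measured TCP pose, the force and the opening at its end, in the units of the state.
- env.get_state(): the state, without advancing time (a new reading comes with each control period).
- env.capture(name): name is "scene" or "top"; returns the picture (400x640x3 uint8, red, green, blue); there is no depth.
- env.camera_model(name): a dict with "camera_matrix" (3x3 intrinsics, pixels), "eye" and "rotation" of the camera in the world. Camera axes: x right, y down, z forward; pixel columns grow to the right and rows downward; lengths in m; the calibration is good to about 2 mm. A picture is of the moment at which its call begins. camera_model takes no time and is no camera call.
- env.close_job(): hands the job in, once; it reports no verdict.
The state is a dict: "clock": time; "q": joint angles; "joint_velocities": joint speeds; "joint_efforts": joint torques, N m; "ee_pos": TCP position; "eef_rot": TCP orientation; "contact_force": force on the tool from outside, world axes, zero at the start; "torque": the same for the moment, N m; "opening": finger opening in m.
Only numpy, scipy, OpenCV 4.12 (cv2) and the standard library are available. Lean on these libraries where they do the work, as an engineer would, in place of code of your own. Each camera call takes 0.05 s, during which the arm holds its last target. There are 200 camera calls.

## Working session

There is one attempt and no reset: what is moved stays moved. The work goes in short steps, Python scripts to look and compute and a tool call to move; the robot and the scene stay as the last step left them, time stands still between calls to the robot, and variables do not carry over. Pictures are saved under pics/ and viewed, on a budget of 10 in all, crops included, one or two more only if the job needs it, and the job is handed in when it is done.

Besides the shell and the picture viewer there is one more tool, called after "Emit:" as a command line: name --argument value ..., lists and objects as JSON in quotes. jog_arm: Moves the arm, as the interface text tells. Its arguments: {"type":"object","properties":{"deltas":{"type":"array","items":{"type":"object","properties":{"jaw":{"type":"number"},"x":{"type":"number"},"y":{"type":"number"},"z":{"type":"number"},"rx":{"type":"number"},"ry":{"type":"number"},"rz":{"type":"number"}}}},"squeeze":{"type":"number"}},"required":["deltas"]}

```bash
mkdir -p pics
python3 - <<'E'
from workcell import env
import cv2
for n in("top","scene"):
    cv2.imwrite(f"pics/{n}0.png",env.capture(n)[:,:,::-1]); m=env.camera_model(n); print(n,m)
s=env.get_state();print(s["clock"],s["ee_pos"],s["eef_rot"],s["contact_force"])
E
```

```text
top {'camera_matrix': array([[497.23149804,   0.        , 317.23295285],
       [  0.        , 497.23149804, 201.03702401],
       [  0.        ,   0.        ,   1.        ]]), 'eye': array([ 0.2741473 , -0.02826206,  1.46010773]), 'rotation': array([-0.70113797,  0.70607623, -0.07442757,  0.0657453 ])}
scene {'camera_matrix': array([[434.41439639,   0.        , 321.42880188],
       [  0.        , 434.41439639, 200.52226748],
       [  0.        ,   0.        ,   1.        ]]), 'eye': array([1.10550995, 0.64715192, 0.72100828]), 'rotation': array([ 0.3096529 ,  0.83640596, -0.42624358, -0.15118385])}
0.1 [ 0.19548137 -0.61940364  0.23259152] [ 9.88332336e-01  1.52310447e-01 -1.79941741e-04 -8.30105145e-04] [-0.08757675 -0.21427604 -0.2972854 ]
```

View pics/top0.png

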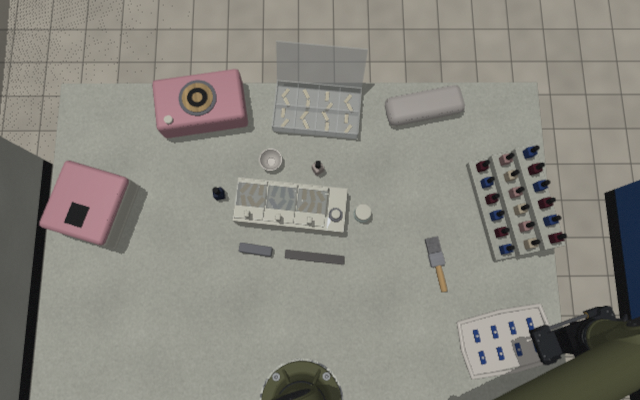

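View pics/scene0.png

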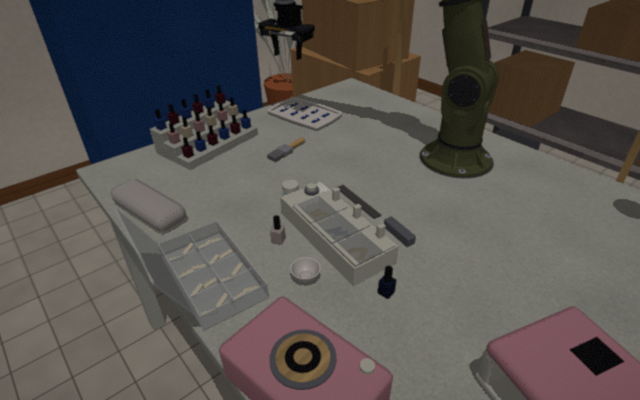

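The top view shows the box at about (291,205), the button near (336,214) and tabs near (249,215), (279,218) and (309,221). I'll zoom in on both views in one picture.

Run:
```python
import cv2,numpy as np
a=cv2.imread("pics/top0.png")[170:240,225:355];b=cv2.imread("pics/scene0.png")[170:280,270:410]
a=cv2.resize(a,None,fx=6,fy=6,interpolation=cv2.INTER_CUBIC)
cv2.imwrite("pics/za.png",a)
cv2.imwrite("pics/zb.png",cv2.resize(b,None,fx=5,fy=5,interpolation=cv2.INTER_CUBIC))
```

```text
(no output)
```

View pics/za.png

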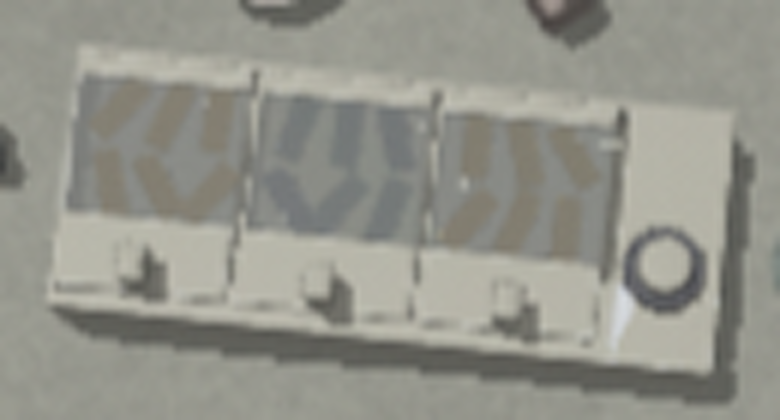

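View pics/zb.png

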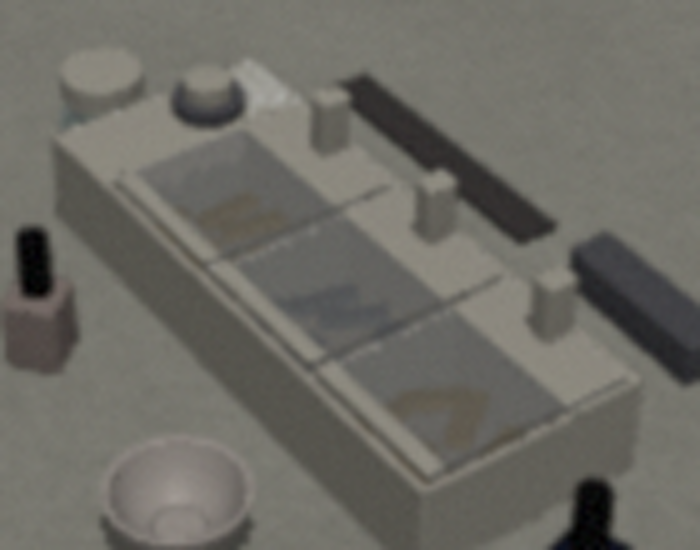

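```bash
cat > h.py <<'E'
import numpy as np
from workcell import env
from scipy.spatial.transform import Rotation as R
from scipy.optimize import least_squares
C={n:env.camera_model(n) for n in("top","scene")}
def proj(n,P):
    m=C[n];c=R.from_quat(m["rotation"]).inv().apply(np.asarray(P,float)-m["eye"]);p=c@m["camera_matrix"].T;return p[...,:2]/p[...,2:]
def ray(n,uv,z):
    m=C[n];d=R.from_quat(m["rotation"]).apply(np.linalg.inv(m["camera_matrix"])@[*uv,1]);return m["eye"]+d*(z-m["eye"][2])/d[2]
E
python3 - <<'E'
from h import *
A=lambda u,v:(np.array([u,v])+.5)/6-.5+[225,170]
B=lambda u,v:(np.array([u,v])+.5)/5-.5+[270,170]
bt=dict(k='b');tab=lambda y:('t',y)
obs=[("top",A(80,45),(.059,.16,.056)),("top",A(735,110),(.059,-.16,.056)),("top",A(715,372),(-.067,-.16,.056)),("top",A(50,300),(-.067,.16,.056)),
("scene",B(425,490),(.059,.16,.056)),("scene",B(55,140),(.059,-.16,.056)),("scene",B(640,380),(-.067,.16,.056)),
("top",A(664,263),'b'),("scene",B(210,82),'b'),
("top",A(128,258),.116),("top",A(318,276),.028),("top",A(508,294),-.06),
("scene",B(331,95),-.06),("scene",B(437,179),.028),("scene",B(553,281),.116)]
def W(p,l):
    c,s=np.cos(p[2]),np.sin(p[2]);return [p[0]+c*l[0]-s*l[1],p[1]+s*l[0]+c*l[1],l[2]]
def loc(p,o): return (p[4],p[5],.076) if o=='b' else (p[3],o,.095) if isinstance(o,float) else o
f=lambda p:np.concatenate([proj(n,W(p,loc(p,o)))-uv for n,uv,o in obs])
p0=ray("top",(291,205),.056)
r=least_squares(f,[p0[0],p0[1],0,-.05,-.02,-.13],loss='soft_l1');p=r.x
print(p,'deg',np.degrees(p[2]));print(f(p).reshape(-1,2).round(2))
for n,uv,o in obs:
    l=loc(p,o)
    print(n,o,np.round(W(p,l),4),'ray',ray(n,uv,l[2]).round(4))
for n,uv in dict(buffer=(255,249),file=(315,257)).items(): print(n,ray("top",uv,.01).round(3))
s=env.get_state();M=R.from_quat(s["eef_rot"]);print(M.as_matrix().round(4),s["ee_pos"])
E
```

```text
[ 0.55288029  0.03044925 -0.11047777 -0.04806023 -0.02126104 -0.13039747] deg -6.329910141227831
[[ 0.   -0.08]
 [ 0.52  0.34]
 [-0.13 -0.41]
 [-0.9   0.05]
 [-0.21  0.7 ]
 [-0.45 -1.12]
 [ 1.09  0.02]
 [-0.12 -0.27]
 [ 0.11 -0.46]
 [ 0.53 -0.27]
 [ 0.29 -0.02]
 [ 0.09  0.23]
 [-0.26  0.17]
 [-0.12  0.53]
 [ 0.6  -0.64]]
top (0.059, 0.16, 0.056) [0.6292 0.183  0.056 ] ray [0.6289 0.183  0.056 ]
top (0.059, -0.16, 0.056) [ 0.5939 -0.1351  0.056 ] ray [ 0.5949 -0.1336  0.056 ]
top (-0.067, -0.16, 0.056) [ 0.4686 -0.1212  0.056 ] ray [ 0.4675 -0.1215  0.056 ]
top (-0.067, 0.16, 0.056) [0.5039 0.1969 0.056 ] ray [0.504  0.1943 0.056 ]
scene (0.059, 0.16, 0.056) [0.6292 0.183  0.056 ] ray [0.6274 0.1818 0.056 ]
scene (0.059, -0.16, 0.056) [ 0.5939 -0.1351  0.056 ] ray [ 0.596  -0.1302  0.056 ]
scene (-0.067, 0.16, 0.056) [0.5039 0.1969 0.056 ] ray [0.5057 0.1952 0.056 ]
top b [ 0.5174 -0.0968  0.076 ] ray [ 0.5166 -0.0971  0.076 ]
scene b [ 0.5174 -0.0968  0.076 ] ray [ 0.5189 -0.0953  0.076 ]
top 0.116 [0.5179 0.151  0.095 ] ray [0.5172 0.1525 0.095 ]
top 0.028 [0.5082 0.0636 0.095 ] ray [0.5081 0.0644 0.095 ]
top -0.06 [ 0.4985 -0.0239  0.095 ] ray [ 0.4991 -0.0236  0.095 ]
scene -0.06 [ 0.4985 -0.0239  0.095 ] ray [ 0.4975 -0.024   0.095 ]
scene 0.028 [0.5082 0.0636 0.095 ] ray [0.5065 0.0622 0.095 ]
scene 0.116 [0.5179 0.151  0.095 ] ray [0.5206 0.1517 0.095 ]
buffer [0.424 0.135 0.01 ]
file [ 0.4  -0.04  0.01]
[[ 9.536e-01  3.011e-01 -6.000e-04]
 [ 3.011e-01 -9.536e-01  1.600e-03]
 [-1.000e-04 -1.700e-03 -1.000e+00]] [ 0.19548137 -0.61940364  0.23259152]
```

The fit is good: residuals are about 1 px or less, box yaw is -6.3°, and the button is at (0.517,-0.097). Next I move over the button with the jaws shut and squared to the box.

Emit:
jog_arm --deltas '[{"jaw":0,"x":0.464,"y":-0.401,"z":0.06,"rz":23.8},{"jaw":0,"x":0.464,"y":-0.401,"z":0.06,"rz":23.8},{"jaw":0,"x":0.464,"y":-0.401,"z":0.06,"rz":23.8},{"jaw":0,"x":0.464,"y":-0.401,"z":0.06,"rz":23.8},{"jaw":0,"x":0.464,"y":-0.401,"z":0.06,"rz":23.8},{"jaw":0,"x":0.464,"y":-0.401,"z":0.06,"rz":23.8},{"jaw":0,"x":0.464,"y":-0.401,"z":0.06,"rz":23.8},{"jaw":0,"x":0.464,"y":-0.401,"z":0.06,"rz":23.8},{"jaw":0,"x":0.464,"y":-0.401,"z":0.06,"rz":23.8},{"jaw":0,"x":0.464,"y":-0.401,"z":0.06,"rz":23.8},{"jaw":0,"x":0.464,"y":-0.401,"z":0.06,"rz":23.8},{"jaw":0,"x":0.464,"y":-0.401,"z":0.06,"rz":23.8}]' --squeeze 15

```text
invalid input
```

```bash
cat > t.py <<'E'
from h import *
import sys
s=env.get_state();M=R.from_quat(s["eef_rot"]).as_matrix();p=np.array(s["ee_pos"])
print(s["clock"],p.round(4),"F",np.round(s["contact_force"],2),"q",np.round(s["q"],2),"op",s["opening"])
G=np.array([[.9939,-.1103,0],[-.1103,-.9939,0],[0,0,-1]]).T
print("rotvec deg",np.degrees(R.from_matrix(M.T@G).as_rotvec()).round(2))
for a in sys.argv[1:]: print(a,"tool shift",(M.T@(np.array(eval(a))-p)).round(4))
E
python3 t.py .5174,-.0968,.095
```

```text
0.1 [ 0.1955 -0.6194  0.2326] F [-0.09 -0.21 -0.3 ] q [ 1.28  0.32 -0.07  1.45  0.02  1.37 -0.06] op 0.08699389719914839
rotvec deg [-0.09  0.03 23.85]
.5174,-.0968,.095 tool shift [ 0.4643 -0.4012  0.1382]
```

Emit:
jog_arm --deltas '[{"jaw":0.0,"x":0.02,"y":-0.02,"z":0.0,"rx":0.0,"ry":0.0,"rz":2.0}]' --squeeze 15

```text
clock: 0.18
ee_pos: [0.2039, -0.598, 0.232]
eef_rot: [0.991, 0.131, -0.002, 0.0]
contact_force: [-0.7, 0.5, 0.4]
opening: 0.0847
```

Emit:
jog_arm --deltas '[{"jaw":0.0,"x":0.03,"y":-0.027,"z":0.0,"rx":0.0,"ry":0.0,"rz":1.5},{"jaw":0.0,"x":0.06,"y":-0.054,"z":0.0,"rx":0.0,"ry":0.0,"rz":3.0},{"jaw":0.0,"x":0.09,"y":-0.082,"z":0.0,"rx":0.0,"ry":0.0,"rz":5.0},{"jaw":0.0,"x":0.12,"y":-0.11,"z":0.0,"rx":0.0,"ry":0.0,"rz":7.0},{"jaw":0.0,"x":0.15,"y":-0.137,"z":0.0,"rx":0.0,"ry":0.0,"rz":9.0},{"jaw":0.0,"x":0.18,"y":-0.165,"z":0.0,"rx":0.0,"ry":0.0,"rz":11.0},{"jaw":0.0,"x":0.21,"y":-0.192,"z":0.01,"rx":0.0,"ry":0.0,"rz":13.0},{"jaw":0.0,"x":0.24,"y":-0.22,"z":0.02,"rx":0.0,"ry":0.0,"rz":15.0},{"jaw":0.0,"x":0.27,"y":-0.248,"z":0.03,"rx":0.0,"ry":0.0,"rz":17.0},{"jaw":0.0,"x":0.3,"y":-0.276,"z":0.04,"rx":0.0,"ry":0.0,"rz":19.0},{"jaw":0.0,"x":0.33,"y":-0.304,"z":0.05,"rx":0.0,"ry":0.0,"rz":21.0},{"jaw":0.0,"x":0.36,"y":-0.331,"z":0.06,"rx":0.0,"ry":0.0,"rz":21.8}]' --squeeze 15

```text
clock: 1.18
ee_pos: [0.4662, -0.1795, 0.1736]
eef_rot: [0.998, -0.056, -0.0, 0.0]
contact_force: [-0.0, -1.1, -0.1]
opening: 0.0082
```

```bash
python3 t.py .5174,-.0968,.095
```

```text
1.1833 [ 0.4662 -0.1795  0.1736] F [-0.03 -1.06 -0.1 ] q [ 0.77  0.06 -0.47  1.88  0.03  1.2  -1.39] op 0.008160132129479872
rotvec deg [ 0.03  0.   -0.05]
.5174,-.0968,.095 tool shift [ 0.0417 -0.0879  0.0785]
```

Emit:
jog_arm --deltas '[{"jaw":0,"x":0.02,"y":-0.035,"z":0.02,"rx":0,"ry":0,"rz":0},{"jaw":0,"x":0.035,"y":-0.065,"z":0.04,"rx":0,"ry":0,"rz":0},{"jaw":0,"x":0.041,"y":-0.085,"z":0.055,"rx":0,"ry":0,"rz":0},{"jaw":0,"x":0.041,"y":-0.085,"z":0.065,"rx":0,"ry":0,"rz":0},{"jaw":0,"x":0.041,"y":-0.085,"z":0.065,"rx":0,"ry":0,"rz":0},{"jaw":0,"x":0.041,"y":-0.085,"z":0.065,"rx":0,"ry":0,"rz":0}]'

```text
clock: 1.68
ee_pos: [0.515, -0.1021, 0.1084]
eef_rot: [0.998, -0.055, -0.001, 0.0]
contact_force: [-0.3, -0.6, 0.0]
opening: 0.0009
```

```bash
python3 t.py .5174,-.0968,.095
python3 - <<'E'
from workcell import env
import cv2
a=env.capture("scene")[120:250,230:400,::-1]
b=env.capture("top")[160:260,225:395,::-1]
import numpy as np
cv2.imwrite("pics/c1.png",np.vstack([cv2.resize(x,None,fx=2.6 if 0 else 2.5,fy=2.5,interpolation=cv2.INTER_CUBIC) for x in(a,b)]))
E
```

```text
1.6833 [ 0.515  -0.1021  0.1084] F [-0.27 -0.64  0.03] q [ 0.64  0.2  -0.54  1.89  0.11  1.08 -1.63] op 0.0008963244240440447
rotvec deg [0.02 0.11 0.02]
.5174,-.0968,.095 tool shift [ 0.0018 -0.0056  0.0134]
```

View pics/c1.png

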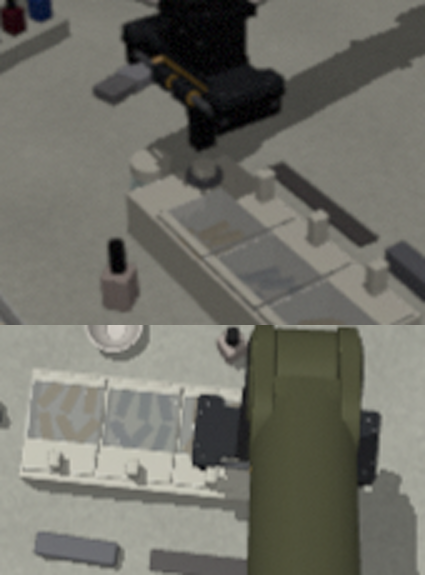

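The closed fingertips are just above the button at about (205,150) in the upper half. Now I press in steps.

Emit:
jog_arm --deltas '[{"jaw":0,"x":0.002,"y":-0.005,"z":0.0,"rx":0,"ry":0,"rz":0},{"jaw":0,"x":0.002,"y":-0.005,"z":0.01,"rx":0,"ry":0,"rz":0},{"jaw":0,"x":0.002,"y":-0.005,"z":0.018,"rx":0,"ry":0,"rz":0},{"jaw":0,"x":0.002,"y":-0.005,"z":0.023,"rx":0,"ry":0,"rz":0},{"jaw":0,"x":0.002,"y":-0.005,"z":0.026,"rx":0,"ry":0,"rz":0},{"jaw":0,"x":0.002,"y":-0.005,"z":0.026,"rx":0,"ry":0,"rz":0},{"jaw":0,"x":0.002,"y":-0.005,"z":0.026,"rx":0,"ry":0,"rz":0}]'

```text
clock: 2.37
ee_pos: [0.5181, -0.0969, 0.0829]
eef_rot: [0.998, -0.055, -0.001, 0.0]
contact_force: [-1.3, -0.3, 2.6]
opening: 0.0002
```

Emit:
jog_arm --deltas '[{"jaw":0,"x":0,"y":0,"z":0.002,"rx":0,"ry":0,"rz":0},{"jaw":0,"x":0,"y":0,"z":0.004,"rx":0,"ry":0,"rz":0},{"jaw":0,"x":0,"y":0,"z":0.005,"rx":0,"ry":0,"rz":0},{"jaw":0,"x":0,"y":0,"z":0.005,"rx":0,"ry":0,"rz":0},{"jaw":0,"x":0,"y":0,"z":0.005,"rx":0,"ry":0,"rz":0}]'

```text
clock: 2.78
ee_pos: [0.5184, -0.0968, 0.0801]
eef_rot: [0.998, -0.055, -0.0, 0.001]
contact_force: [-7.3, -0.3, 16.5]
opening: 0.0004
```

Fully down: it stopped 7 mm down with a sharp force rise. Now I release straight up and travel to the far tab.

Emit:
jog_arm --deltas '[{"jaw":0,"x":0,"y":0,"z":-0.01,"rx":0,"ry":0,"rz":0},{"jaw":0,"x":0,"y":0,"z":-0.03,"rx":0,"ry":0,"rz":0},{"jaw":0,"x":0,"y":0,"z":-0.05,"rx":0,"ry":0,"rz":0},{"jaw":0,"x":-0.004,"y":-0.03,"z":-0.06,"rx":0,"ry":0,"rz":0},{"jaw":0,"x":-0.008,"y":-0.065,"z":-0.06,"rx":0,"ry":0,"rz":0},{"jaw":0,"x":-0.012,"y":-0.1,"z":-0.06,"rx":0,"ry":0,"rz":0},{"jaw":0,"x":-0.016,"y":-0.135,"z":-0.06,"rx":0,"ry":0,"rz":0},{"jaw":0,"x":-0.02,"y":-0.17,"z":-0.06,"rx":0,"ry":0,"rz":0},{"jaw":0,"x":-0.024,"y":-0.205,"z":-0.06,"rx":0,"ry":0,"rz":0},{"jaw":0,"x":-0.028,"y":-0.235,"z":-0.06,"rx":0,"ry":0,"rz":0},{"jaw":0,"x":-0.028,"y":-0.246,"z":-0.06,"rx":0,"ry":0,"rz":0},{"jaw":0,"x":-0.028,"y":-0.246,"z":-0.06,"rx":0,"ry":0,"rz":0}]'

```text
clock: 3.78
ee_pos: [0.5169, 0.1554, 0.1381]
eef_rot: [0.999, -0.052, 0.0, -0.001]
contact_force: [-0.2, -0.6, 0.6]
opening: 0.0004
```

Emit:
jog_arm --deltas '[{"jaw":0,"x":0,"y":0,"z":0.0,"rx":0,"ry":0,"rz":0},{"jaw":0,"x":0,"y":0,"z":0,"rx":0,"ry":0,"rz":0}]'

```text
clock: 3.95
ee_pos: [0.5178, 0.149, 0.1376]
eef_rot: [0.998, -0.056, -0.0, 0.001]
contact_force: [-0.5, -0.2, 0.3]
opening: 0.0004
```

```bash
python3 t.py .5179,.151,.106
```

```text
3.95 [0.5178 0.149  0.1376] F [-0.5  -0.22  0.3 ] q [ 0.31  0.22 -0.72  1.83  0.16  1.15 -2.14] op 0.00040984680900755247
rotvec deg [ 0.07  0.02 -0.07]
.5179,.151,.106 tool shift [-0.0001 -0.0021  0.0316]
```

Emit:
jog_arm --deltas '[{"jaw":0,"x":0,"y":-0.002,"z":0.012,"rx":0,"ry":0,"rz":0},{"jaw":0,"x":0,"y":-0.002,"z":0.022,"rx":0,"ry":0,"rz":0},{"jaw":0,"x":0,"y":-0.002,"z":0.028,"rx":0,"ry":0,"rz":0},{"jaw":0,"x":0,"y":-0.002,"z":0.031,"rx":0,"ry":0,"rz":0},{"jaw":0,"x":0,"y":-0.002,"z":0.033,"rx":0,"ry":0,"rz":0},{"jaw":0,"x":0,"y":-0.002,"z":0.034,"rx":0,"ry":0,"rz":0},{"jaw":0,"x":0,"y":-0.002,"z":0.034,"rx":0,"ry":0,"rz":0},{"jaw":0,"x":0,"y":-0.002,"z":0.034,"rx":0,"ry":0,"rz":0}]'

```text
clock: 4.62
ee_pos: [0.518, 0.153, 0.1043]
eef_rot: [0.998, -0.055, 0.0, 0.0]
contact_force: [-0.6, -1.7, 1.4]
opening: 0.0004
```

Emit:
jog_arm --deltas '[{"jaw":0,"x":0,"y":0.001,"z":0.001,"rx":0,"ry":0,"rz":0},{"jaw":0,"x":0,"y":0.001,"z":0.002,"rx":0,"ry":0,"rz":0},{"jaw":0,"x":0,"y":0.001,"z":0.002,"rx":0,"ry":0,"rz":0},{"jaw":0,"x":0,"y":0.001,"z":0.002,"rx":0,"ry":0,"rz":0}]'

```text
clock: 4.95
ee_pos: [0.5178, 0.1524, 0.1022]
eef_rot: [0.999, -0.055, 0.0, -0.0]
contact_force: [-0.6, 1.4, 1.1]
opening: 0.0003
```

Emit:
jog_arm --deltas '[{"jaw":0,"x":0,"y":0,"z":0.001,"rx":0,"ry":0,"rz":0},{"jaw":0,"x":0,"y":0,"z":0.002,"rx":0,"ry":0,"rz":0},{"jaw":0,"x":0,"y":0,"z":0.002,"rx":0,"ry":0,"rz":0},{"jaw":0,"x":0,"y":0,"z":0.002,"rx":0,"ry":0,"rz":0}]'

```text
clock: 5.28
ee_pos: [0.5177, 0.1524, 0.1009]
eef_rot: [0.999, -0.055, 0.0, 0.0]
contact_force: [-3.3, 0.5, 7.7]
opening: 0.0009
```

```bash
python3 t.py
python3 - <<'E'
from workcell import env
import cv2
a=env.capture("scene")[160:270,310:430,::-1]
cv2.imwrite("pics/c2.png",cv2.resize(a,None,fx=5,fy=5,interpolation=cv2.INTER_CUBIC))
E
```

```text
5.2833 [0.5177 0.1524 0.1009] F [-3.35  0.53  7.7 ] q [ 0.29  0.27 -0.71  1.86  0.2   1.08 -2.17] op 0.0008834050484773654
rotvec deg [ 0.01 -0.01  0.07]
```

View pics/c2.png

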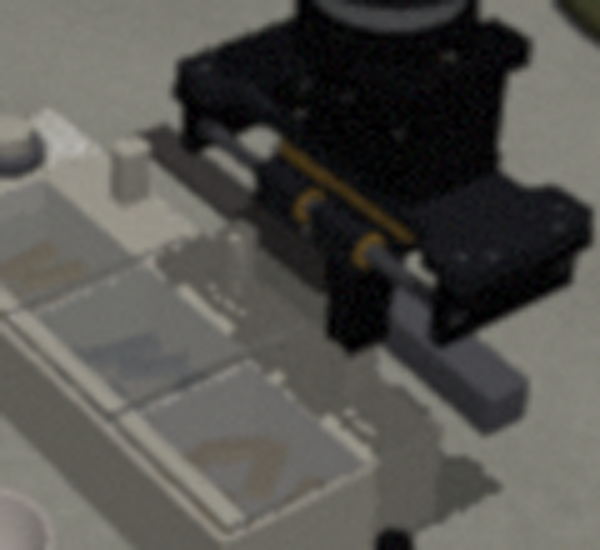

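Picture: the fingertip is on the far tab at about (355,345), and the other lids are shut. It went 5 mm below the nominal tab top at 7.7 N. I'll repeat on the mid tab and compare.

Emit:
jog_arm --deltas '[{"jaw":0,"x":0,"y":0,"z":-0.01,"rx":0,"ry":0,"rz":0},{"jaw":0,"x":0,"y":0,"z":-0.03,"rx":0,"ry":0,"rz":0},{"jaw":0,"x":0,"y":0.025,"z":-0.03,"rx":0,"ry":0,"rz":0},{"jaw":0,"x":0,"y":0.055,"z":-0.03,"rx":0,"ry":0,"rz":0},{"jaw":0,"x":0,"y":0.08,"z":-0.03,"rx":0,"ry":0,"rz":0},{"jaw":0,"x":0,"y":0.089,"z":-0.028,"rx":0,"ry":0,"rz":0},{"jaw":0,"x":0,"y":0.089,"z":-0.02,"rx":0,"ry":0,"rz":0},{"jaw":0,"x":0,"y":0.089,"z":-0.014,"rx":0,"ry":0,"rz":0},{"jaw":0,"x":0,"y":0.089,"z":-0.012,"rx":0,"ry":0,"rz":0},{"jaw":0,"x":0,"y":0.089,"z":-0.01,"rx":0,"ry":0,"rz":0},{"jaw":0,"x":0,"y":0.089,"z":-0.01,"rx":0,"ry":0,"rz":0},{"jaw":0,"x":0,"y":0.089,"z":-0.01,"rx":0,"ry":0,"rz":0}]'

```text
clock: 6.33
ee_pos: [0.5078, 0.0647, 0.1099]
eef_rot: [0.999, -0.054, -0.0, -0.0]
contact_force: [0.3, -0.1, 0.1]
opening: 0.0002
```

Emit:
jog_arm --deltas '[{"jaw":0,"x":0,"y":0,"z":0.001,"rx":0,"ry":0,"rz":0},{"jaw":0,"x":0,"y":0,"z":0.002,"rx":0,"ry":0,"rz":0},{"jaw":0,"x":0,"y":0,"z":0.003,"rx":0,"ry":0,"rz":0},{"jaw":0,"x":0,"y":0,"z":0.004,"rx":0,"ry":0,"rz":0},{"jaw":0,"x":0,"y":0,"z":0.004,"rx":0,"ry":0,"rz":0},{"jaw":0,"x":0,"y":0,"z":0.004,"rx":0,"ry":0,"rz":0}]'

```text
clock: 6.83
ee_pos: [0.508, 0.0637, 0.1066]
eef_rot: [0.998, -0.055, 0.0, 0.0]
contact_force: [-1.0, 0.6, 4.4]
opening: 0.0006
```

Emit:
jog_arm --deltas '[{"jaw":0,"x":0,"y":0,"z":0.001,"rx":0,"ry":0,"rz":0},{"jaw":0,"x":0,"y":0,"z":0.001,"rx":0,"ry":0,"rz":0},{"jaw":0,"x":0,"y":0,"z":0.001,"rx":0,"ry":0,"rz":0},{"jaw":0,"x":0,"y":0,"z":0.001,"rx":0,"ry":0,"rz":0}]'

```text
clock: 7.17
ee_pos: [0.508, 0.0637, 0.1065]
eef_rot: [0.998, -0.055, 0.0, 0.0]
contact_force: [-5.2, -1.4, 12.3]
opening: 0.0004
```

Mid is stiff: 12 N with only 0.1 mm more travel, so it is latched. Now the near one.

Emit:
jog_arm --deltas '[{"jaw":0,"x":0,"y":0,"z":-0.01,"rx":0,"ry":0,"rz":0},{"jaw":0,"x":0,"y":0,"z":-0.025,"rx":0,"ry":0,"rz":0},{"jaw":0,"x":0,"y":0.025,"z":-0.025,"rx":0,"ry":0,"rz":0},{"jaw":0,"x":0,"y":0.055,"z":-0.025,"rx":0,"ry":0,"rz":0},{"jaw":0,"x":0,"y":0.08,"z":-0.025,"rx":0,"ry":0,"rz":0},{"jaw":0,"x":0,"y":0.088,"z":-0.022,"rx":0,"ry":0,"rz":0},{"jaw":0,"x":0,"y":0.088,"z":-0.014,"rx":0,"ry":0,"rz":0},{"jaw":0,"x":0,"y":0.088,"z":-0.008,"rx":0,"ry":0,"rz":0},{"jaw":0,"x":0,"y":0.088,"z":-0.005,"rx":0,"ry":0,"rz":0},{"jaw":0,"x":0,"y":0.088,"z":-0.003,"rx":0,"ry":0,"rz":0},{"jaw":0,"x":0,"y":0.088,"z":-0.001,"rx":0,"ry":0,"rz":0},{"jaw":0,"x":0,"y":0.088,"z":-0.001,"rx":0,"ry":0,"rz":0}]'

```text
clock: 8.17
ee_pos: [0.4981, -0.0221, 0.1066]
eef_rot: [0.999, -0.054, -0.001, -0.0]
contact_force: [-3.8, 1.4, 6.2]
opening: 0.0006
```

Emit:
jog_arm --deltas '[{"jaw":0,"x":0,"y":0,"z":0.001,"rx":0,"ry":0,"rz":0},{"jaw":0,"x":0,"y":0,"z":0.001,"rx":0,"ry":0,"rz":0},{"jaw":0,"x":0,"y":0,"z":0.001,"rx":0,"ry":0,"rz":0}]'

```text
clock: 8.42
ee_pos: [0.4981, -0.0221, 0.1065]
eef_rot: [0.999, -0.054, -0.001, -0.0]
contact_force: [-6.4, 1.4, 11.5]
opening: 0.0003
```

Near is stiff too, so the far lid is the one that gives. I return above its tab and open the jaws.

Emit:
jog_arm --deltas '[{"jaw":0,"x":0,"y":0,"z":-0.015,"rx":0,"ry":0,"rz":0},{"jaw":0.0,"x":0,"y":0,"z":-0.035,"rx":0,"ry":0,"rz":0},{"jaw":0.05,"x":0,"y":-0.025,"z":-0.035,"rx":0,"ry":0,"rz":0},{"jaw":0.05,"x":0,"y":-0.06,"z":-0.035,"rx":0,"ry":0,"rz":0},{"jaw":0.05,"x":0,"y":-0.095,"z":-0.035,"rx":0,"ry":0,"rz":0},{"jaw":0.05,"x":0,"y":-0.13,"z":-0.035,"rx":0,"ry":0,"rz":0},{"jaw":0.05,"x":0,"y":-0.16,"z":-0.035,"rx":0,"ry":0,"rz":0},{"jaw":0.05,"x":0,"y":-0.175,"z":-0.035,"rx":0,"ry":0,"rz":0},{"jaw":0.05,"x":0,"y":-0.175,"z":-0.035,"rx":0,"ry":0,"rz":0},{"jaw":0.05,"x":0,"y":-0.175,"z":-0.035,"rx":0,"ry":0,"rz":0},{"jaw":0.05,"x":0,"y":-0.175,"z":-0.035,"rx":0,"ry":0,"rz":0}]'

```text
clock: 9.33
ee_pos: [0.5173, 0.1494, 0.1398]
eef_rot: [0.998, -0.055, -0.0, 0.0]
contact_force: [-0.6, -0.5, 0.0]
opening: 0.0478
```

```bash
python3 t.py .5179,.151,.078
python3 - <<'E'
from workcell import env
import cv2
a=env.capture("scene")[160:270,310:430,::-1]
cv2.imwrite("pics/c3.png",cv2.resize(a,None,fx=5,fy=5,interpolation=cv2.INTER_CUBIC))
E
```

```text
9.3333 [0.5173 0.1494 0.1398] F [-0.6  -0.5   0.03] q [ 0.32  0.22 -0.73  1.83  0.16  1.16 -2.14] op 0.047794399417419614
rotvec deg [0.05 0.02 0.05]
.5179,.151,.078 tool shift [ 0.0004 -0.0018  0.0618]
```

View pics/c3.png

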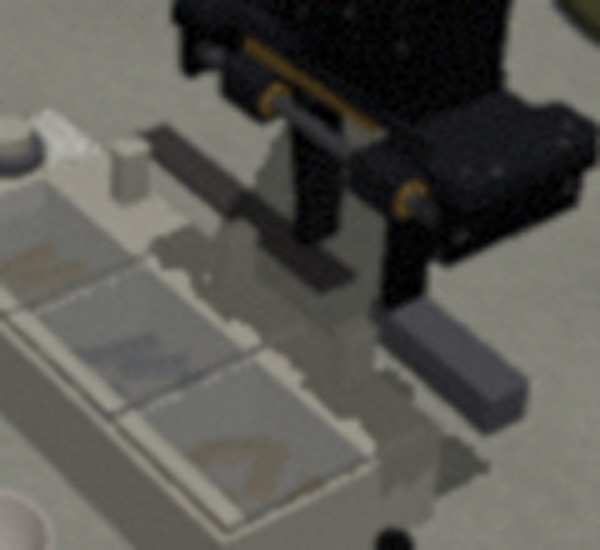

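The jaws straddle the far tab: fingers at about (315,235) and (405,300), tab below at about (353,335). Now I descend and grip.

Emit:
jog_arm --deltas '[{"jaw":0.05,"x":0,"y":-0.002,"z":0.015,"rx":0,"ry":0,"rz":0},{"jaw":0.05,"x":0,"y":-0.002,"z":0.03,"rx":0,"ry":0,"rz":0},{"jaw":0.05,"x":0,"y":-0.002,"z":0.045,"rx":0,"ry":0,"rz":0},{"jaw":0.05,"x":0,"y":-0.002,"z":0.056,"rx":0,"ry":0,"rz":0},{"jaw":0.05,"x":0,"y":-0.002,"z":0.06,"rx":0,"ry":0,"rz":0},{"jaw":0.03,"x":0,"y":-0.002,"z":0.06,"rx":0,"ry":0,"rz":0},{"jaw":0.0,"x":0,"y":-0.002,"z":0.06,"rx":0,"ry":0,"rz":0},{"jaw":0.0,"x":0,"y":-0.002,"z":0.06,"rx":0,"ry":0,"rz":0},{"jaw":0.0,"x":0,"y":-0.002,"z":0.06,"rx":0,"ry":0,"rz":0},{"jaw":0.0,"x":0,"y":-0.002,"z":0.06,"rx":0,"ry":0,"rz":0},{"jaw":0.0,"x":0,"y":-0.002,"z":0.06,"rx":0,"ry":0,"rz":0},{"jaw":0.0,"x":0,"y":-0.002,"z":0.06,"rx":0,"ry":0,"rz":0}]' --squeeze 15

```text
clock: 10.38
ee_pos: [0.5176, 0.1499, 0.08]
eef_rot: [0.998, -0.055, -0.0, 0.002]
contact_force: [-0.4, -2.6, 1.5]
opening: 0.0138
```

Emit:
jog_arm --deltas '[{"jaw":0.0,"x":0,"y":0,"z":0,"rx":0,"ry":0,"rz":0},{"jaw":0.0,"x":0,"y":0,"z":0,"rx":0,"ry":0,"rz":0}]'

```text
clock: 10.55
ee_pos: [0.5176, 0.15, 0.08]
eef_rot: [0.998, -0.055, -0.0, 0.001]
contact_force: [-1.8, -5.4, 1.9]
opening: 0.0139
```

Gripped, opening 13.9 mm. I lift along the arc to 30° first.

Emit:
jog_arm --deltas '[{"jaw":0.0,"x":0.0015,"y":0.001,"z":-0.0045,"rx":0,"ry":0,"rz":0},{"jaw":0.0,"x":0.0032,"y":0.001,"z":-0.009,"rx":0,"ry":0,"rz":0},{"jaw":0.0,"x":0.005,"y":0.001,"z":-0.0135,"rx":0,"ry":0,"rz":0},{"jaw":0.0,"x":0.007,"y":0.001,"z":-0.0175,"rx":0,"ry":0,"rz":0},{"jaw":0.0,"x":0.0095,"y":0.001,"z":-0.0215,"rx":0,"ry":0,"rz":0},{"jaw":0.0,"x":0.012,"y":0.001,"z":-0.0255,"rx":0,"ry":0,"rz":0},{"jaw":0.0,"x":0.017,"y":0.001,"z":-0.033,"rx":0,"ry":0,"rz":0},{"jaw":0.0,"x":0.023,"y":0.001,"z":-0.0405,"rx":0,"ry":0,"rz":0},{"jaw":0.0,"x":0.03,"y":0.001,"z":-0.047,"rx":0,"ry":0,"rz":0},{"jaw":0.0,"x":0.03,"y":0.001,"z":-0.047,"rx":0,"ry":0,"rz":0},{"jaw":0.0,"x":0.03,"y":0.001,"z":-0.047,"rx":0,"ry":0,"rz":0}]'

```text
clock: 11.47
ee_pos: [0.5466, 0.1467, 0.128]
eef_rot: [0.998, -0.055, -0.001, 0.001]
contact_force: [-6.0, -6.7, 6.5]
opening: 0.014
```

```bash
python3 t.py
python3 - <<'E'
from workcell import env
import cv2
a=env.capture("scene")[140:270,290:430,::-1]
cv2.imwrite("pics/c4.png",cv2.resize(a,None,fx=4.5,fy=4.5,interpolation=cv2.INTER_CUBIC))
E
```

```text
11.4667 [0.5466 0.1467 0.128 ] F [-6.   -6.7   6.51] q [ 0.3   0.3  -0.71  1.77  0.21  1.15 -2.15] op 0.013963803326478024
rotvec deg [0.15 0.14 0.02]
```

View pics/c4.png

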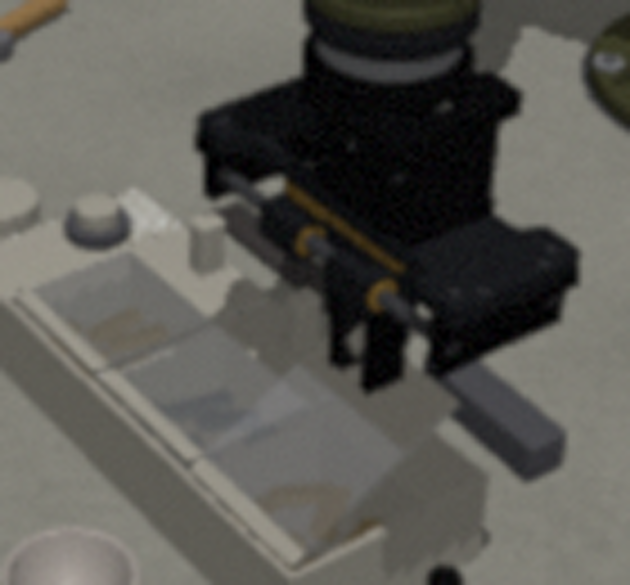

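The lid is at about 30° with the tab held at about (355,350), and the others are shut. Continuing to about 57°.

Emit:
jog_arm --deltas '[{"jaw":0.0,"x":0.003,"y":0.001,"z":-0.005,"rx":0,"ry":0,"rz":0},{"jaw":0.0,"x":0.0065,"y":0.001,"z":-0.0075,"rx":0,"ry":0,"rz":0},{"jaw":0.0,"x":0.01,"y":0.001,"z":-0.01,"rx":0,"ry":0,"rz":0},{"jaw":0.0,"x":0.014,"y":0.001,"z":-0.0125,"rx":0,"ry":0,"rz":0},{"jaw":0.0,"x":0.018,"y":0.001,"z":-0.015,"rx":0,"ry":0,"rz":0},{"jaw":0.0,"x":0.022,"y":0.001,"z":-0.0175,"rx":0,"ry":0,"rz":0},{"jaw":0.0,"x":0.0305,"y":0.001,"z":-0.0215,"rx":0,"ry":0,"rz":0},{"jaw":0.0,"x":0.0395,"y":0.001,"z":-0.0245,"rx":0,"ry":0,"rz":0},{"jaw":0.0,"x":0.044,"y":0.001,"z":-0.026,"rx":0,"ry":0,"rz":0},{"jaw":0.0,"x":0.044,"y":0.001,"z":-0.026,"rx":0,"ry":0,"rz":0},{"jaw":0.0,"x":0.044,"y":0.001,"z":-0.026,"rx":0,"ry":0,"rz":0}]'

```text
clock: 12.43
ee_pos: [0.5917, 0.1416, 0.1538]
eef_rot: [0.998, -0.055, 0.001, 0.0]
contact_force: [-2.8, -4.4, 3.4]
opening: 0.0136
```

```bash
python3 t.py
python3 - <<'E'
from workcell import env
import cv2
f=env.capture("scene")[:,:,::-1]
cv2.imwrite("pics/c5f.png",f)
cv2.imwrite("pics/c5.png",cv2.resize(f[120:290,250:430],None,fx=3.5,fy=3.5,interpolation=cv2.INTER_CUBIC))
E
```

```text
12.4333 [0.5917 0.1416 0.1538] F [-2.78 -4.37  3.42] q [ 0.28  0.36 -0.69  1.64  0.24  1.23 -2.14] op 0.013640399429951424
rotvec deg [ 0.02 -0.07  0.03]
```

View pics/c5.png

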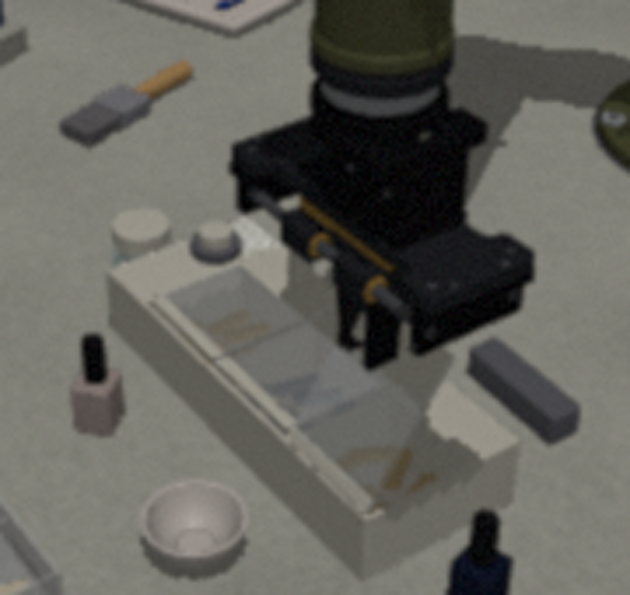

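The lid is raised about 57° and held at the tab near (355,335). The other lids are shut and the bystanders look untouched. One settling check follows, including an image comparison with the start.

Emit:
jog_arm --deltas '[{"jaw":0,"x":0,"y":0,"z":0,"rx":0,"ry":0,"rz":0},{"jaw":0,"x":0,"y":0,"z":0,"rx":0,"ry":0,"rz":0},{"jaw":0,"x":0,"y":0,"z":0,"rx":0,"ry":0,"rz":0},{"jaw":0,"x":0,"y":0,"z":0,"rx":0,"ry":0,"rz":0},{"jaw":0,"x":0,"y":0,"z":0,"rx":0,"ry":0,"rz":0},{"jaw":0,"x":0,"y":0,"z":0,"rx":0,"ry":0,"rz":0}]'

```text
clock: 12.98
ee_pos: [0.5915, 0.1416, 0.1537]
eef_rot: [0.998, -0.055, 0.001, 0.0]
contact_force: [-2.3, -4.5, 3.3]
opening: 0.0137
```

Run:
```python
from h import *
import cv2
a=cv2.imread("pics/scene0.png").astype(int)
b=env.capture("scene")[:,:,::-1].astype(int)
d=np.abs(a-b).max(2)
for n,(u,v) in dict(polish_a=(387,283),polish_b=(278,230),bowl=(305,270),jar=(290,186),buffer=(402,232),brush=(287,149),button=(311,188)).items():
    print(n,d[v-12:v+12,u-12:u+12].mean().round(1))
s=env.get_state();p=s["ee_pos"];x=(p[0]-.5529)*.9939-(p[1]-.0304)*.1103-.055
print(s["opening"],s["contact_force"],"lid deg",np.degrees(np.arctan2(p[2]+.008-.056,-x))-17.3)
```

```text
polish_a 7.4
polish_b 9.2
bowl 11.3
jar 11.4
buffer 8.2
brush 9.7
button 14.7
0.013531676002101568 [-0.81305903 -3.7041893   4.01808425] lid deg 57.44007489841394
```

```bash
python3 -c "
from workcell import env
env.close_job()"
```

```text
the job is handed in; nothing more can be done
```

I pressed the release button fully down and let it up, found that the far lid was the one that gave, and handed the job in at about 13 s with that lid held open.

- **Button:** it stopped 7 mm down, with the force rising to 16.5 N, and I then lifted straight off. I did not separately measure that it had come back up.
- **Taps, far to mid to near:** the far tab went about 5 mm below its nominal height at 7.7 N. The mid and near tabs stayed stiff at 12.3 N and 11.5 N and did not go below theirs.
- **Lid:** I pinched the far tab at 15 N and raised it along its arc. The arm pose puts the lid at about 57°, and the reading was steady over the last half second with the tab still between the pads (13.5 mm opening, about 5 N at the wrist).
- **Other lids and things:** the last picture shows the other two lids shut and nothing visibly moved. The before/after image comparison was inconclusive: every spot I checked differed by 7–15 grey levels, and I had no baseline for how much of that is noise. I did not check the nail file, which the gripper partly hid.
- **Disagreement:** a few newtons of sideways force stayed on the gripper while holding (3.7 N in y at the last reading). It did not move the lid or loosen the grip.

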